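Lock the banding wheel with its safety bolt

TASK

Lock the banding wheel so that it cannot turn: with one fingertip hold the bolt's spring catch pressed down, and while it is held push the bolt's upright thumb plate with the other fingertip towards the wheel, until the bolt is fully home between the wheel's two stop blocks. Then let the catch spring back up to lock the bolt there, and move clear. Do not turn the wheel, and do not pick up or shift the bowl, the pots or the tools.

Things in the scene. Friction and masses are not known exactly. Their poses are not given: they have to be found in the camera images.
- fixture: Brown wooden board fixed to the table, 20 mm thick, carrying bolt, catch and wheel. Origin: on the table, under the thumb plate's centre when the bolt is fully out. x: level, along the bolt to the wheel; y: level, from the bolt to the catch; z up. Board spans x -95 to 345, y -83 to 107 mm. Steel staples, tops 47 mm above the table, 40 mm wide, bridge the bolt at x -55 and 78.
- thumb_plate (a point): Middle of the top edge of the bolt's upright steel thumb plate, 78 mm above the table. Plate: 32 mm wide in fixture y, 8 mm thick in x, 36 mm high (42 to 78 mm above the table); push its face away from the wheel, 4 mm behind this point. The bar under it is 14 mm wide, top 42 mm up; its comb of three teeth, 44 mm up, lies towards the catch. Nothing over 47 mm stands within 60 mm behind it.
- bolt (a joint): Slide of the bolt towards the wheel, m: 0 fully out, 0.027 fully home on its stop. Starts at 0 to 0.003. Friction about 2.5 N; it stays where left. With the catch up a tooth in the bolt's comb blocks it beyond about 0.004; it slides only while the catch is pressed 0.005 or more. If the catch is let up on the way, it drops into the next gap and blocks the bolt again.
- catch_top (a point): Centre of the top of the catch's press plate: flat steel, 66 mm long in fixture x, 30 mm wide in y, 6 mm thick, at fixture x -4, y 62 mm, so beside the thumb plate. Top 66 mm above the table when up. It moves only straight down, over a housing 46 mm high. It is long enough for a fingertip to slide along it while pressing.
- catch (a joint): How far the catch is pressed down, m: 0 up, 0.012 on its lower stop. Pressing anywhere on its plate works: about 3 N to start, 8 N at the stop. From 0.005 on it frees the bolt; 0.006 to 0.011 is a good depth. Let go, it springs back to 0 if its tooth meets a gap of the comb, as it does with the bolt at 0.0255 or more, and then locks it.
- wheel (a joint): Turn of the wheel, rad, counter-clockwise from above. Aluminium disc, 200 mm across, top 62 mm above the table, axis at fixture x 238, y 0. Two stop blocks, 24 x 14 x 22 mm, tops 50 mm up, stand out from its rim with a 22 mm gap that faces the 14 mm wide bolt at 0. Starts within 0.02 of 0; turns stiffly.
- keeper (a point): Middle of the gap between the two stop blocks when the wheel is at 0, 36 mm above the table, 129 mm from the thumb plate's drawn-out position.
- bowl: Terracotta bowl, 170 mm across the rim, 65 mm high, loose on the wheel, near its middle. Origin: centre of its underside. Leave alone.
- pinch_pot: Small terracotta cup, 52 mm across, 40 mm high, loose on the board between the catch plate and the wheel. Origin: centre of its underside. Leave alone.
- brush: Brush, 150 mm long and under 30 mm high, lying on the board along the bolt, on the side away from the catch. Origin: its underside, middle of its length. Leave alone.
- mug: White ceramic mug, 80 mm across, 90 mm high, on the table well clear of the board. Origin: centre of its underside. Leave alone.
- glaze_jar: Closed white jar, 72 mm across, 90 mm high, on the table well clear of the board. Origin: centre of its underside. Leave alone.
- plaster_puck: Plaster disc, 70 mm across, 30 mm high, on the table. Origin: centre of its underside. Leave alone.
- scraper: Spatula, 190 mm long, lying on the table. Origin: its underside, middle of its length. Leave alone.

How it is judged:
By the outcome, as a careful person would: the job done as asked, in the order asked, and still so for the second after the job is handed in, with the robot touching nothing.
It also fails if it takes over 35 s, if anything falls off the work surface, if the arm or the gripper's body presses on something with over 40 N, if the wrist force passes 120 N, or if a joint passes its speed limit or range.

ROBOT

A 6-joint arm with a two-finger parallel gripper is mounted at the origin on the work surface. World frame = base frame: x ahead of the robot, y to its left, z up, the work surface at z = 0. Lengths are in m, angles in rad, forces in N, time in s.
With the tool pointing down it reaches from about 0.4 to 0.825 m from the base axis. Payload 7 kg.
Tool frame: the origin (TCP) lies on the centre line of the jaws, within the pads' length; the fingertips stand 22 mm ahead of it and the grasp point (between the pads) lies 3 mm ahead of it (arm.tcp_to_tips is the distance from the TCP to the fingertips, in m); z points along the fingers, y is the line along which they close (so a half turn about z gives the same grasp; the last joint's range is limited). The gripper opens to 88 mm and grips with 3 to 60 N. Pads are 19 mm wide; open, the fingers measure 130 mm over their backs; the gripper's body (78 mm by 193 mm) begins 47 mm behind the grasp point.
Start: joints at [-1.037, 0.359, 0.012, 0, -1.224, -0.288], TCP at [0.164, -0.655, 0.249] pointing down, gripper open.
Joint ranges: [-3.07, 3.07], [-1.43, 2.12], [-1.02, 1.25], [-3.03, 1.67], [-3.05, -0], [-3.03, 3.03]. Speed limits (rad/s): [2.39, 2.39, 3.01, 3.14, 3.14, 3.14].

INTERFACE

Orientations are given as [roll, pitch, yaw] about the fixed x, y, z axes, in that order (R = Rz(yaw) Ry(pitch) Rx(roll)).
In Python, from station import arm gives the robot as it stands.
- The arm moves only by the tool jog_arm, never from a script. Its argument "targets" is a list of rows, each an object of numbers: "dx", "dy", "dz": the shift along the tool's x, y, z in mm; "rx", "ry", "rz": the turn, a rotation vector about the tool's x, y, z in rad; "gripper": the closure, from 0 (fully open) to 1 (shut). In form: [{"dx": .., "dy": .., "dz": .., "rx": .., "ry": .., "rz": .., "gripper": ..}, ...]. A call has exactly 8 rows; each row is the pose to reach, as a shift and turn from the pose commanded when the call began, along the tool's axes at that moment; what a row does not reach only later rows make up. A row lasts 1/12 s, in which the tool goes at most 41.7 mm and 7.16 degrees, less where a joint would pass 70% of its speed; a pose out of reach is approached as far as the arm can. A call with a gripper value outside its range is refused whole. The fingers move at their own pace and stop on an object; "force" is the grip in N (left out, the last holds). Time passes only in rows, so rows that repeat a pose let the fingers close, or fill a call up. It gives the time, the measured TCP pose, the force, the opening and the grip force at its end, in the units of the state.
- arm.get_state(): the state, without advancing time (a new reading comes with each control period).
- arm.grab_frame(name): name is "scene" or "top" or "wrist"; returns a dict with "frame" (480x640x3 uint8, red, green, blue), "z_map" (480x640 float32, m along the optical axis (not along the pixel's ray), 0 where there is no reading), "fx", "fy", "cx", "cy" (pixels), "view" (4x4, takes a point from world to camera coordinates). Camera axes: x right, y down, z forward; pixel columns grow to the right and rows downward; lengths in m; the calibration is good to about 2 mm. The wrist camera is an equidistant fisheye: a pixel r from the principal point sees the ray r / f radians off the axis. A picture is of the moment at which its call begins.
- arm.job_done(): hands the job in; it is judged then, once.
The state is a dict: "t": time; "q": joint angles; "qd": joint speeds; "joint_efforts": joint torques, N m; "eef_pos": TCP position; "ee_rot": TCP orientation; "force": force on the tool from outside, world axes, zero at the start; "moment": the same for the moment, N m; "width": finger opening in m; "gripper_force": force on a finger pad.
Only numpy, scipy, OpenCV 4.12 (cv2) and the standard library are available. Lean on these libraries where they do the work, as an engineer would, in place of code of your own. Each camera call takes 0.05 s, during which the arm holds its last target. There are 200 camera calls.

## Working session

There is one attempt and no reset: what is moved stays moved. The work goes in short steps, Python scripts to look and compute and a tool call to move; the robot and the scene stay as the last step left them, time stands still between calls to the robot, and variables do not carry over. Pictures are saved under pics/ and viewed, at most 10 in all, crops included, and the job is handed in when it is done.

Besides the shell and the picture viewer there is one more tool, called after "Request:" as name(argument=value, ...), one argument or row to a line, values as JSON. jog_arm: Moves the arm, as the interface text tells. Its arguments: {"type":"object","properties":{"targets":{"type":"array","items":{"type":"object","properties":{"dx":{"type":"number"},"dy":{"type":"number"},"dz":{"type":"number"},"rx":{"type":"number"},"ry":{"type":"number"},"rz":{"type":"number"},"gripper":{"type":"number"}}}},"force":{"type":"number"}},"required":["targets"]}

```bash
mkdir -p pics; ls; python3 - <<'E'
from station import arm
import numpy as np,cv2
s=arm.get_state();print({k:np.round(v,3) for k,v in s.items()},arm.tcp_to_tips)
for n in("top","scene"):
    d=arm.grab_frame(n);np.savez('/tmp/'+n,**d)
    cv2.imwrite(f'pics/{n}.png',d['frame'][:,:,::-1]);print(n,d['fx'],d['fy'],d['cx'],d['cy'],np.round(d['view'],3))
E
```

```text
pics
{'t': np.float64(0.0), 'q': array([-1.037,  0.359,  0.011, -0.   , -1.224, -0.288]), 'qd': array([ 0.   , -0.   ,  0.   , -0.001, -0.001, -0.002]), 'joint_efforts': array([-1.0000e-03, -5.8272e+01,  2.9304e+01,  6.9970e+00,  7.0000e-03,
       -0.0000e+00]), 'eef_pos': array([ 0.164, -0.654,  0.248]), 'ee_rot': array([ 3.14 , -0.   , -2.896]), 'force': array([ 0.326, -0.995,  0.318]), 'moment': array([-0.057, -0.004, -0.023]), 'gripper_force': np.float64(0.0), 'width': np.float64(0.088)} 0.022
top 520.2125048940912 520.2125048940912 322.28616402974495 234.87184728331854 [[-1.800e-02 -1.000e+00  1.000e-03 -8.000e-03]
 [-9.910e-01  1.700e-02 -1.330e-01  5.560e-01]
 [ 1.330e-01 -4.000e-03 -9.910e-01  1.177e+00]
 [ 0.000e+00  0.000e+00  0.000e+00  1.000e+00]]
scene 611.2335476101106 611.2335476101106 316.7394997541485 235.65368828449652 [[-0.616  0.787 -0.008  0.332]
 [ 0.575  0.444 -0.687 -0.271]
 [-0.538 -0.428 -0.726  1.957]
 [ 0.     0.     0.     1.   ]]
```

View pics/top.png

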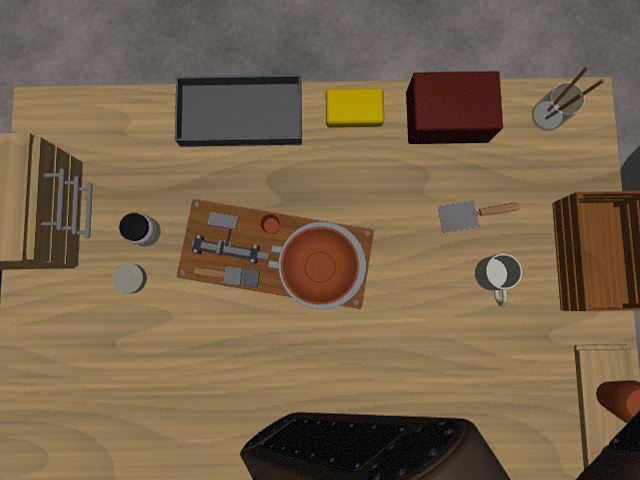

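View pics/scene.png

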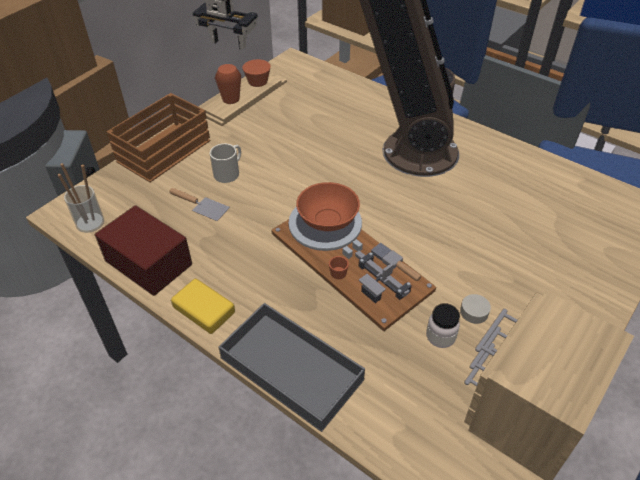

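```bash
cat > h.py <<'E'
import numpy as np,cv2
def cast(d,uv,z):
    V=d['view'];R=V[:3,:3];t=V[:3,3];c=-R.T@t
    uv=np.atleast_2d(uv).astype(float)
    r=np.c_[(uv[:,0]-d['cx'])/d['fx'],(uv[:,1]-d['cy'])/d['fy'],np.ones(len(uv))]@R
    return c+r*((z-c[2])/r[:,2])[:,None]
def proj(d,P):
    p=np.atleast_2d(P)@d['view'][:3,:3].T+d['view'][:3,3]
    return np.c_[p[:,0]/p[:,2]*d['fx']+d['cx'],p[:,1]/p[:,2]*d['fy']+d['cy']]
def fx2w(F,P):
    P=np.atleast_2d(P)/1000.;c,s=np.cos(F[2]),np.sin(F[2])
    return np.c_[F[0]+c*P[:,0]-s*P[:,1],F[1]+s*P[:,0]+c*P[:,1],P[:,2]]
E
python3 - <<'E'
from h import *
d=dict(np.load('/tmp/top.npz'))
im=d['frame'];hsv=cv2.cvtColor(im,cv2.COLOR_RGB2HSV)
print(hsv[285,300],hsv[215,260],hsv[330,300],hsv[220,222],hsv[205,220])
roi=np.zeros(im.shape[:2],np.uint8);roi[190:320,165:385]=1
m=((hsv[...,1]>135)&(hsv[...,0]<20)&(roi>0)).astype(np.uint8)
m=cv2.morphologyEx(m,cv2.MORPH_OPEN,np.ones((3,3)))
c=max(cv2.findContours(m,cv2.RETR_EXTERNAL,cv2.CHAIN_APPROX_NONE)[0],key=cv2.contourArea)[:,0]
W=cast(d,c,.02)[:,:2]
# exclude wheel edge: use min area rect
r=cv2.minAreaRect((W*1000).astype(np.float32));print(r,cv2.boxPoints(r))
b=cv2.boxPoints(r)/1000
# edges
mean=b.mean(0)
e=[b[1]-b[0],b[2]-b[1]];L=max(e,key=np.linalg.norm);
if L[1]>0:L=-L
L/=np.linalg.norm(L);N=np.array([-L[1],L[0]])
o=mean-L*.125-N*.012
F=np.array([o[0],o[1],np.arctan2(L[1],L[0])]);print('F',F);np.save('/tmp/F.npy',F)
s=6;x0,y0=170,185
big=cv2.resize(im[y0:y0+100,x0:x0+130],None,fx=s,fy=s,interpolation=cv2.INTER_CUBIC)[:,:,::-1].copy()
def poly(P,col):
    p=((proj(d,fx2w(F,P))-[x0,y0]+.5)*s).astype(int);cv2.polylines(big,[p],True,col,1)
poly([[-95,-83,20],[345,-83,20],[345,107,20],[-95,107,20]],(0,255,0))
poly([[-37,47,66],[29,47,66],[29,77,66],[-37,77,66]],(0,255,255))
poly([[-4,-16,78],[4,-16,78],[4,16,78],[-4,16,78]],(255,0,255))
cv2.imwrite('pics/ov.png',big)
E
```

```text
[  7 172 108] [ 14 180 102] [ 18 104 142] [108  12 106] [ 13 188 111]
((531.2779541015625, 164.54946899414062), (293.6038513183594, 189.1045379638672), 79.3134765625) [[411.14328    37.82695  ]
 [596.9681      2.7602692]
 [651.4126    291.27197  ]
 [465.58783   326.33868  ]]
F [ 0.5426655   0.28960675 -1.7573113 ]
```

View pics/ov.png

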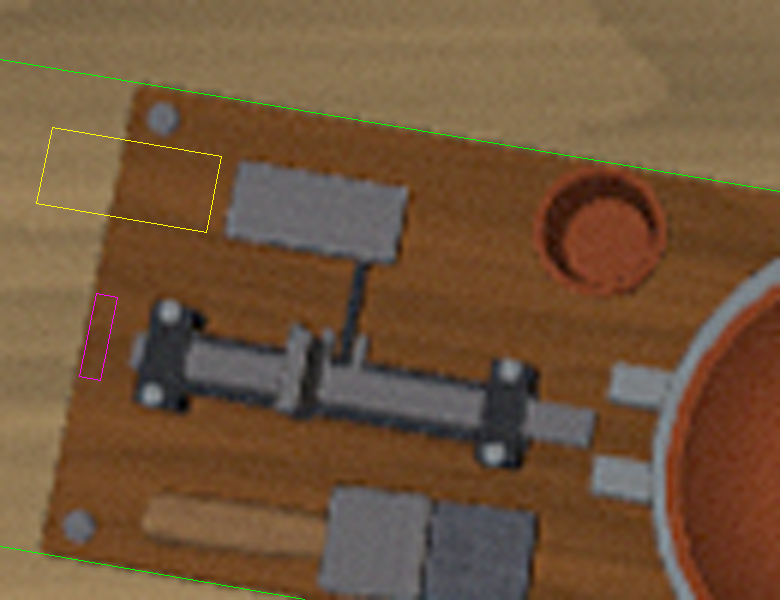

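The overlay shows the board split by the wheel, so F is off along x. The true catch plate is at about (222,220) in the full image. I'll refine from the left edge and the catch plate blob.

```bash
cat > fit.py <<'E'
from h import *
F=np.load('/tmp/F.npy');L=np.array([np.cos(F[2]),np.sin(F[2])])
F[:2]+=L*(.125-.2936/2+.095);print('board F',F)
for n in('top','scene'):
    d=dict(np.load(f'/tmp/{n}.npz'));im=d['frame'];hsv=cv2.cvtColor(im,cv2.COLOR_RGB2HSV)
    g=((hsv[...,1]<60)&(hsv[...,2]>75)).astype(np.uint8)
    c0=proj(d,fx2w(F,[-4,62,66]))[0]
    k,lab,st,ce=cv2.connectedComponentsWithStats(g,connectivity=4)
    i=1+np.argmin(np.linalg.norm(ce[1:]-c0,axis=1));
    uv=np.argwhere(lab==i)[:,::-1];W=cast(d,uv,.066)[:,:2]
    r=cv2.minAreaRect((W*1000).astype(np.float32));print(n,c0,ce[i],st[i],W.mean(0),r,'expected',fx2w(F,[-4,62,66])[0])
np.save('/tmp/F2.npy',F)
E
python3 fit.py
```

```text
board F [ 0.5290916  0.2176763 -1.7573113]
top [222.395157   219.81009879] [222.21038251 219.84699454] [208 212  30  17 366] [0.590689   0.21053599] ((590.3331909179688, 210.60125732421875), (64.9219741821289, 30.297487258911133), 79.04243469238281) expected [0.59075804 0.21010992 0.066     ]
scene [370.78564223 283.24172788] [371.74226804 284.64948454] [359 274  26  22 291] [0.59291861 0.21435715] ((591.8561401367188, 214.04544067382812), (68.79915618896484, 37.811073303222656), 74.02935028076172) expected [0.59075804 0.21010992 0.066     ]
```

Request:
jog_arm(
  targets=[
    {"dx": -40,"dy": 26,"rz": -0.1,"gripper": 0.49},
    {"dx": -75,"dy": 48,"rz": -0.2,"gripper": 0.49},
    {"dx": -110,"dy": 70,"rz": -0.3,"gripper": 0.49},
    {"dx": -145,"dy": 92,"rz": -0.4,"gripper": 0.49},
    {"dx": -180,"dy": 115,"rz": -0.5,"gripper": 0.49},
    {"dx": -215,"dy": 137,"rz": -0.6,"gripper": 0.49},
    {"dx": -250,"dy": 160,"rz": -0.7,"gripper": 0.49},
    {"dx": -285,"dy": 182,"rz": -0.8,"gripper": 0.49},
  ],
)

```text
invalid input at $.targets[0]: expected keys dx, dy, dz, rx, ry, rz, gripper
```

Request:
jog_arm(
  targets=[
    {"dx": -40,"dy": 26,"dz": 0,"rx": 0,"ry": 0,"rz": -0.1,"gripper": 0.49},
    {"dx": -75,"dy": 48,"dz": 0,"rx": 0,"ry": 0,"rz": -0.2,"gripper": 0.49},
    {"dx": -110,"dy": 70,"dz": 0,"rx": 0,"ry": 0,"rz": -0.3,"gripper": 0.49},
    {"dx": -145,"dy": 92,"dz": 0,"rx": 0,"ry": 0,"rz": -0.4,"gripper": 0.49},
    {"dx": -180,"dy": 115,"dz": 0,"rx": 0,"ry": 0,"rz": -0.5,"gripper": 0.49},
    {"dx": -215,"dy": 137,"dz": 0,"rx": 0,"ry": 0,"rz": -0.6,"gripper": 0.49},
    {"dx": -250,"dy": 160,"dz": 0,"rx": 0,"ry": 0,"rz": -0.7,"gripper": 0.49},
    {"dx": -285,"dy": 182,"dz": 0,"rx": 0,"ry": 0,"rz": -0.8,"gripper": 0.49},
  ],
)

```text
t: 0.77
eef_pos: [0.3939, -0.4104, 0.2484]
ee_rot: [3.141, 0.0, -2.091]
force: [0.7, -0.4, 0.5]
width: 0.0459
gripper_force: 0.0
```

Request:
jog_arm(
  targets=[
    {"dx": -35,"dy": 4,"dz": 0,"rx": 0,"ry": 0,"rz": -0.04,"gripper": 0.49},
    {"dx": -70,"dy": 8,"dz": 0,"rx": 0,"ry": 0,"rz": -0.08,"gripper": 0.49},
    {"dx": -105,"dy": 12,"dz": 0,"rx": 0,"ry": 0,"rz": -0.12,"gripper": 0.49},
    {"dx": -140,"dy": 16,"dz": 0,"rx": 0,"ry": 0,"rz": -0.17,"gripper": 0.49},
    {"dx": -175,"dy": 20,"dz": 0,"rx": 0,"ry": 0,"rz": -0.21,"gripper": 0.49},
    {"dx": -210,"dy": 24,"dz": 0,"rx": 0,"ry": 0,"rz": -0.25,"gripper": 0.49},
    {"dx": -245,"dy": 28,"dz": 0,"rx": 0,"ry": 0,"rz": -0.3,"gripper": 0.49},
    {"dx": -280,"dy": 31,"dz": 0,"rx": 0,"ry": 0,"rz": -0.341,"gripper": 0.49},
  ],
)

```text
t: 1.43
eef_pos: [0.5066, -0.1527, 0.2485]
ee_rot: [3.141, 0.0, -1.752]
force: [0.6, -0.6, -0.1]
width: 0.0445
gripper_force: 0.0
```

Request:
jog_arm(
  targets=[
    {"dx": -40,"dy": 2,"dz": 0,"rx": 0,"ry": 0,"rz": 0,"gripper": 0.49},
    {"dx": -80,"dy": 4,"dz": 0,"rx": 0,"ry": 0,"rz": 0,"gripper": 0.49},
    {"dx": -120,"dy": 6,"dz": 0,"rx": 0,"ry": 0,"rz": 0,"gripper": 0.49},
    {"dx": -160,"dy": 8,"dz": 0,"rx": 0,"ry": 0,"rz": 0,"gripper": 0.49},
    {"dx": -200,"dy": 10,"dz": 0,"rx": 0,"ry": 0,"rz": 0,"gripper": 0.49},
    {"dx": -240,"dy": 12,"dz": 0,"rx": 0,"ry": 0,"rz": 0,"gripper": 0.49},
    {"dx": -280,"dy": 14,"dz": 0,"rx": 0,"ry": 0,"rz": 0,"gripper": 0.49},
    {"dx": -320,"dy": 16,"dz": 0,"rx": 0,"ry": 0,"rz": 0,"gripper": 0.49},
  ],
)

```text
t: 2.1
eef_pos: [0.549, 0.165, 0.2485]
ee_rot: [3.141, -0.0, -1.755]
force: [0.7, -1.2, -0.2]
width: 0.0449
gripper_force: 0.0
```

Request:
jog_arm(
  targets=[
    {"dx": -25,"dy": 1,"dz": 20,"rx": 0,"ry": 0,"rz": 0,"gripper": 0.49},
    {"dx": -50,"dy": 1,"dz": 40,"rx": 0,"ry": 0,"rz": 0,"gripper": 0.49},
    {"dx": -71,"dy": 2,"dz": 65,"rx": 0,"ry": 0,"rz": 0,"gripper": 0.49},
    {"dx": -71,"dy": 2,"dz": 90,"rx": 0,"ry": 0,"rz": 0,"gripper": 0.49},
    {"dx": -71,"dy": 2,"dz": 110,"rx": 0,"ry": 0,"rz": 0,"gripper": 0.49},
    {"dx": -71,"dy": 2,"dz": 110,"rx": 0,"ry": 0,"rz": 0,"gripper": 0.49},
    {"dx": -71,"dy": 2,"dz": 110,"rx": 0,"ry": 0,"rz": 0,"gripper": 0.49},
    {"dx": -71,"dy": 2,"dz": 110,"rx": 0,"ry": 0,"rz": 0,"gripper": 0.49},
  ],
)

```text
t: 2.77
eef_pos: [0.5611, 0.2333, 0.1397]
ee_rot: [-3.141, 0.001, -1.755]
force: [-1.0, 0.9, 1.3]
width: 0.0446
gripper_force: 0.0
```

```bash
cat > st.py <<'E'
from station import arm
from h import *
s=arm.get_state();F=np.load('/tmp/F2.npy')
c,n=np.cos(F[2]),np.sin(F[2]);e=s['eef_pos'];v=e[:2]-F[:2]
print('fixture xy mm',1000*np.array([c*v[0]+n*v[1],-n*v[0]+c*v[1]]),'tip z',1000*(e[2]-.022),'t',s['t'],'rot',s['ee_rot'],'w',s['width'],'F fix',[c*s['force'][0]+n*s['force'][1],-n*s['force'][0]+c*s['force'][1],s['force'][2]])
E
python3 st.py; python3 - <<'E'
from station import arm
import cv2,numpy as np
w=arm.grab_frame('wrist')['frame'];s=arm.grab_frame('scene');np.savez('/tmp/s2',**s)
b=cv2.resize(s['frame'][190:340,290:450],None,fx=2.5,fy=2.5)
cv2.imwrite('pics/w1.png',np.hstack([cv2.resize(w,(400,375)),b])[:,:,::-1])
E
```

```text
fixture xy mm [-21.31964282  28.50319664] tip z 117.7443205990217 t 2.7667 rot [-3.14053638e+00  5.22022344e-04 -1.75466932e+00] w 0.04455243640098309 F fix [np.float64(-0.6906483855293528), np.float64(-1.1593398039512606), np.float64(1.2520963131578775)]
```

View pics/w1.png

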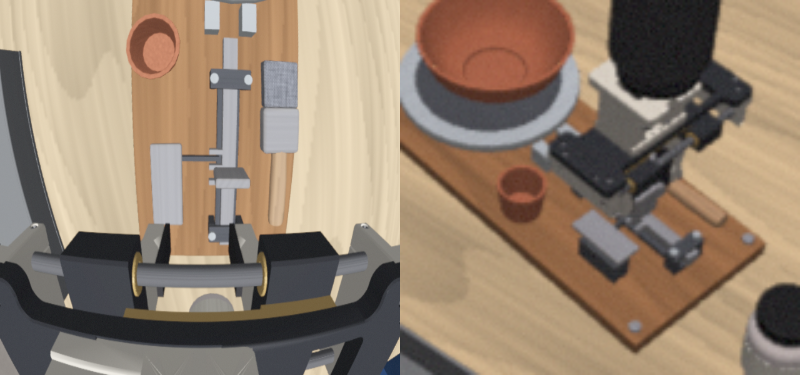

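Wrist view: left finger (about 158,230) lines up with the catch plate (150–182), and the right finger (about 240,230) with the thumb plate (215–248), which is ahead of it. I'll descend to just above the catch.

Request:
jog_arm(
  targets=[
    {"dx": -4,"dy": -2.5,"dz": 10,"rx": 0,"ry": 0,"rz": 0,"gripper": 0.49},
    {"dx": -4,"dy": -2.5,"dz": 20,"rx": 0,"ry": 0,"rz": 0,"gripper": 0.49},
    {"dx": -4,"dy": -2.5,"dz": 30,"rx": 0,"ry": 0,"rz": 0,"gripper": 0.49},
    {"dx": -4,"dy": -2.5,"dz": 40,"rx": 0,"ry": 0,"rz": 0,"gripper": 0.49},
    {"dx": -4,"dy": -2.5,"dz": 46,"rx": 0,"ry": 0,"rz": 0,"gripper": 0.49},
    {"dx": -4,"dy": -2.5,"dz": 46,"rx": 0,"ry": 0,"rz": 0,"gripper": 0.49},
    {"dx": -4,"dy": -2.5,"dz": 46,"rx": 0,"ry": 0,"rz": 0,"gripper": 0.49},
    {"dx": -4,"dy": -2.5,"dz": 46,"rx": 0,"ry": 0,"rz": 0,"gripper": 0.49},
  ],
)

```text
t: 3.53
eef_pos: [0.5638, 0.2368, 0.0927]
ee_rot: [-3.141, 0.0, -1.755]
force: [0.2, -0.2, 0.1]
width: 0.0449
gripper_force: 0.0
```

```bash
python3 st.py; python3 - <<'E'
from station import arm
import cv2,numpy as np
w=arm.grab_frame('wrist')['frame'];s=arm.grab_frame('scene');np.savez('/tmp/s2',**s)
b=cv2.resize(s['frame'][230:320,330:426],None,fx=4.166,fy=4.166)
cv2.imwrite('pics/w2.png',np.hstack([cv2.resize(w[160:400,180:436],(400,375)),b[:375,:400]])[:,:,::-1])
E
```

```text
fixture xy mm [-25.24474681  30.57952239] tip z 70.71920019456071 t 3.5333 rot [-3.14132823e+00  3.09461576e-05 -1.75462462e+00] w 0.044949251459198154 F fix [np.float64(0.1710529476796617), np.float64(0.22577209869397724), np.float64(0.09437900041175068)]
```

View pics/w2.png

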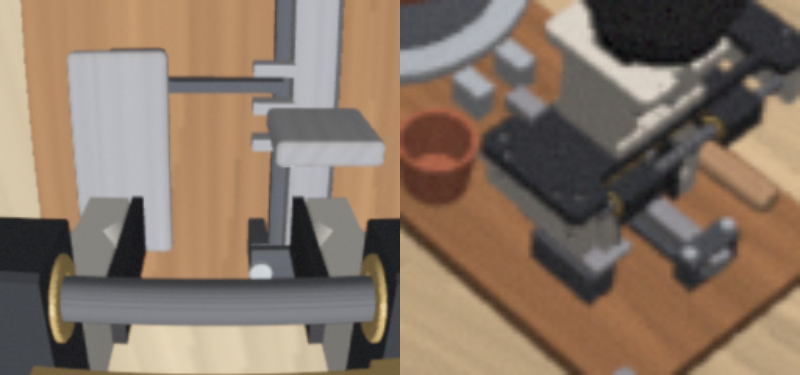

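Close view: the catch finger is over the press plate (70–170) and the thumb finger (292–355) is behind the thumb plate (268–385). I'll press the catch.

Request:
jog_arm(
  targets=[
    {"dx": 0,"dy": 0,"dz": 3,"rx": 0,"ry": 0,"rz": 0,"gripper": 0.49},
    {"dx": 0,"dy": 0,"dz": 6,"rx": 0,"ry": 0,"rz": 0,"gripper": 0.49},
    {"dx": 0,"dy": 0,"dz": 9,"rx": 0,"ry": 0,"rz": 0,"gripper": 0.49},
    {"dx": 0,"dy": 0,"dz": 11,"rx": 0,"ry": 0,"rz": 0,"gripper": 0.49},
    {"dx": 0,"dy": 0,"dz": 13,"rx": 0,"ry": 0,"rz": 0,"gripper": 0.49},
    {"dx": 0,"dy": 0,"dz": 13,"rx": 0,"ry": 0,"rz": 0,"gripper": 0.49},
    {"dx": 0,"dy": 0,"dz": 13,"rx": 0,"ry": 0,"rz": 0,"gripper": 0.49},
    {"dx": 0,"dy": 0,"dz": 13,"rx": 0,"ry": 0,"rz": 0,"gripper": 0.49},
  ],
)

```text
t: 4.3
eef_pos: [0.5641, 0.237, 0.0801]
ee_rot: [-3.141, 0.001, -1.754]
force: [-0.0, 0.2, 5.9]
width: 0.0442
gripper_force: 2.9
```

```bash
python3 st.py
```

```text
fixture xy mm [-25.49462967  30.77617261] tip z 58.092424176459815 t 4.3 rot [-3.14062801e+00  7.72928815e-04 -1.75446045e+00] w 0.04421661480664606 F fix [np.float64(-0.1552690119256932), np.float64(-0.04035445415764401), np.float64(5.852779016429613)]
```

Request:
jog_arm(
  targets=[
    {"dx": 4,"dy": 0,"dz": 0,"rx": 0,"ry": 0,"rz": 0,"gripper": 0.49},
    {"dx": 8,"dy": 0,"dz": 0,"rx": 0,"ry": 0,"rz": 0,"gripper": 0.49},
    {"dx": 12,"dy": 0,"dz": 0,"rx": 0,"ry": 0,"rz": 0,"gripper": 0.49},
    {"dx": 15,"dy": 0,"dz": 0,"rx": 0,"ry": 0,"rz": 0,"gripper": 0.49},
    {"dx": 18,"dy": 0,"dz": 0,"rx": 0,"ry": 0,"rz": 0,"gripper": 0.49},
    {"dx": 21,"dy": 0,"dz": 0,"rx": 0,"ry": 0,"rz": 0,"gripper": 0.49},
    {"dx": 24,"dy": 0,"dz": 0,"rx": 0,"ry": 0,"rz": 0,"gripper": 0.49},
    {"dx": 24,"dy": 0,"dz": 0,"rx": 0,"ry": 0,"rz": 0,"gripper": 0.49},
  ],
)

```text
t: 4.97
eef_pos: [0.5606, 0.2148, 0.0806]
ee_rot: [-3.139, 0.004, -1.754]
force: [0.4, 5.6, 5.7]
width: 0.0447
gripper_force: 3.4
```

```bash
python3 st.py
```

```text
fixture xy mm [-3.04076029 31.51303187] tip z 58.609846776022664 t 4.9667 rot [-3.13860724  0.0038618  -1.7541049 ] w 0.04468763500314743 F fix [np.float64(-5.5767276199436635), np.float64(-0.6863065462018068), np.float64(5.729881109117629)]
```

Request:
jog_arm(
  targets=[
    {"dx": 2,"dy": 0,"dz": 0.3,"rx": 0,"ry": 0,"rz": 0,"gripper": 0.49},
    {"dx": 4,"dy": 0,"dz": 0.3,"rx": 0,"ry": 0,"rz": 0,"gripper": 0.49},
    {"dx": 6,"dy": 0,"dz": 0.3,"rx": 0,"ry": 0,"rz": 0,"gripper": 0.49},
    {"dx": 8,"dy": 0,"dz": 0.3,"rx": 0,"ry": 0,"rz": 0,"gripper": 0.49},
    {"dx": 10,"dy": 0,"dz": 0.3,"rx": 0,"ry": 0,"rz": 0,"gripper": 0.49},
    {"dx": 12,"dy": 0,"dz": 0.3,"rx": 0,"ry": 0,"rz": 0,"gripper": 0.49},
    {"dx": 13,"dy": 0,"dz": 0.3,"rx": 0,"ry": 0,"rz": 0,"gripper": 0.49},
    {"dx": 14,"dy": 0,"dz": 0.3,"rx": 0,"ry": 0,"rz": 0,"gripper": 0.49},
  ],
)

```text
t: 5.63
eef_pos: [0.5583, 0.2016, 0.0805]
ee_rot: [-3.138, 0.004, -1.754]
force: [-0.9, 9.9, 5.8]
width: 0.0448
gripper_force: 5.7
```

```bash
python3 st.py
```

```text
fixture xy mm [10.34789205 31.71884934] tip z 58.54260084779326 t 5.6333 rot [-3.138109    0.00449871 -1.7539009 ] w 0.04477430263657804 F fix [np.float64(-9.578830589230575), np.float64(-2.6904594148806247), np.float64(5.760763834863044)]
```

Request:
jog_arm(
  targets=[
    {"dx": 0.5,"dy": 0,"dz": 0,"rx": 0,"ry": 0,"rz": 0,"gripper": 0.49},
    {"dx": 1,"dy": 0,"dz": 0,"rx": 0,"ry": 0,"rz": 0,"gripper": 0.49},
    {"dx": 1.5,"dy": 0,"dz": 0,"rx": 0,"ry": 0,"rz": 0,"gripper": 0.49},
    {"dx": 2,"dy": 0,"dz": 0,"rx": 0,"ry": 0,"rz": 0,"gripper": 0.49},
    {"dx": 2,"dy": 0,"dz": 0,"rx": 0,"ry": 0,"rz": 0,"gripper": 0.49},
    {"dx": 2,"dy": 0,"dz": 0,"rx": 0,"ry": 0,"rz": 0,"gripper": 0.49},
    {"dx": 2,"dy": 0,"dz": 0,"rx": 0,"ry": 0,"rz": 0,"gripper": 0.49},
    {"dx": 2,"dy": 0,"dz": 0,"rx": 0,"ry": 0,"rz": 0,"gripper": 0.49},
  ],
)

```text
t: 6.3
eef_pos: [0.5584, 0.2015, 0.0806]
ee_rot: [-3.137, 0.007, -1.754]
force: [-1.8, 13.7, 4.4]
width: 0.045
gripper_force: 7.7
```

```bash
python3 st.py; python3 - <<'E'
from station import arm
import cv2,numpy as np
w=arm.grab_frame('wrist')['frame'];s=arm.grab_frame('top')
b=cv2.resize(s['frame'][205:277,190:286],None,fx=4.166,fy=5.2)
cv2.imwrite('pics/w3.png',np.hstack([cv2.resize(w[100:340,180:436],(400,374)),b[:374,:399]])[:,:,::-1])
E
```

```text
fixture xy mm [10.50010559 31.77755592] tip z 58.62239473291251 t 6.3 rot [-3.13727865  0.00716533 -1.75401076] w 0.04498139058179724 F fix [np.float64(-13.136515558404415), np.float64(-4.298035966820213), np.float64(4.4063148982659435)]
```

View pics/w3.png

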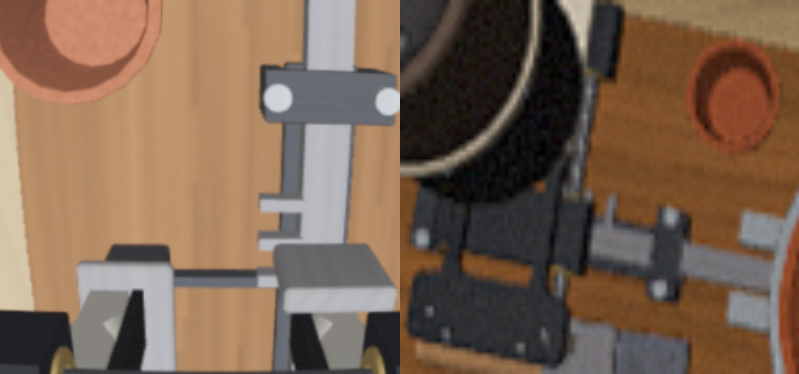

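```bash
cat > prof.py <<'E'
from station import arm
from h import *
F=np.load('/tmp/F2.npy')
b=dict(np.load('/tmp/top.npz'));a=arm.grab_frame('top');np.savez('/tmp/top3',**a)
xs=np.arange(60,150,1.)
def prof(d,y0,y1,z,xs):
    P=[]
    for y in np.arange(y0,y1+.1,1):
        uv=proj(d,fx2w(F,np.c_[xs,0*xs+y,0*xs+z])).astype(np.float32)
        P.append(cv2.remap(d['frame'],uv[None,:,0],uv[None,:,1],cv2.INTER_LINEAR)[0].astype(float))
    return np.mean(P,0)
for d in(b,a):
    p=prof(d,-3,3,42,xs);sat=p[:,0]-p[:,2]   # red minus blue: wood high, steel low
    print('tip',[(int(x),int(v)) for x,v in zip(xs,sat) if x>=98 and x%2==0])
    xt=np.arange(0,62,1.);p=prof(d,12,15,44,xt);sat=p[:,0]-p[:,2]
    print('teeth',[(int(x),int(v)) for x,v in zip(xt,sat) if x%2==0])
E
python3 prof.py
```

```text
tip [(98, -1), (100, -1), (102, -2), (104, -1), (106, 0), (108, -4), (110, -3), (112, 26), (114, 67), (116, 71), (118, 69), (120, 67), (122, 67), (124, 68), (126, 70), (128, 74), (130, 71), (132, 72), (134, 55), (136, 12), (138, -10), (140, 2), (142, 50), (144, 104), (146, 97), (148, 72)]
teeth [(0, 4), (2, 3), (4, 0), (6, 4), (8, 21), (10, 35), (12, -7), (14, 4), (16, 4), (18, -1), (20, 12), (22, 54), (24, 77), (26, 70), (28, 68), (30, 70), (32, 73), (34, 74), (36, 73), (38, 73), (40, 72), (42, 70), (44, 70), (46, 71), (48, 71), (50, 73), (52, 73), (54, 70), (56, 70), (58, 73), (60, 74)]
tip [(98, -1), (100, 0), (102, -1), (104, -2), (106, -2), (108, 0), (110, -1), (112, -2), (114, -1), (116, -2), (118, -2), (120, -1), (122, -1), (124, -2), (126, -1), (128, -2), (130, -1), (132, -1), (134, -2), (136, -5), (138, -9), (140, 4), (142, 58), (144, 114), (146, 106), (148, 81)]
teeth [(0, -1), (2, 5), (4, 4), (6, 0), (8, -3), (10, -5), (12, -5), (14, 2), (16, 4), (18, 2), (20, 3), (22, 6), (24, 4), (26, -2), (28, -4), (30, -6), (32, 8), (34, 45), (36, 84), (38, 81), (40, 48), (42, 5), (44, 1), (46, 40), (48, 82), (50, 81), (52, 80), (54, 77), (56, 78), (58, 81), (60, 81)]
```

The front tooth moved about 24.8 mm beyond its starting offset (0–3 mm), and it is now against a firm stop. One slightly harder push should confirm that it is home.

Request:
jog_arm(
  targets=[
    {"dx": 1,"dy": 0,"dz": 0,"rx": 0,"ry": 0,"rz": 0,"gripper": 0.49},
    {"dx": 2,"dy": 0,"dz": 0,"rx": 0,"ry": 0,"rz": 0,"gripper": 0.49},
    {"dx": 3,"dy": 0,"dz": 0,"rx": 0,"ry": 0,"rz": 0,"gripper": 0.49},
    {"dx": 3,"dy": 0,"dz": 0,"rx": 0,"ry": 0,"rz": 0,"gripper": 0.49},
    {"dx": 3,"dy": 0,"dz": 0,"rx": 0,"ry": 0,"rz": 0,"gripper": 0.49},
    {"dx": 3,"dy": 0,"dz": 0,"rx": 0,"ry": 0,"rz": 0,"gripper": 0.49},
    {"dx": 3,"dy": 0,"dz": 0,"rx": 0,"ry": 0,"rz": 0,"gripper": 0.49},
    {"dx": 3,"dy": 0,"dz": 0,"rx": 0,"ry": 0,"rz": 0,"gripper": 0.49},
  ],
)

```text
t: 7.12
eef_pos: [0.5584, 0.2011, 0.0808]
ee_rot: [-3.136, 0.011, -1.754]
force: [-2.4, 23.4, 1.8]
width: 0.0445
gripper_force: 13.2
```

```bash
python3 st.py; python3 prof.py | tail -1
```

```text
fixture xy mm [10.89080478 31.87974288] tip z 58.78953464051039 t 7.1167 rot [-3.13597725  0.01127211 -1.75440503] w 0.04447410543866145 F fix [np.float64(-22.520938894332616), np.float64(-6.7283659571953525), np.float64(1.7716862383007004)]
teeth [(0, -5), (2, -1), (4, 1), (6, -1), (8, -2), (10, -3), (12, -4), (14, 1), (16, 4), (18, 4), (20, 3), (22, 3), (24, 1), (26, -4), (28, -4), (30, -6), (32, 7), (34, 38), (36, 68), (38, 84), (40, 48), (42, 5), (44, 1), (46, 40), (48, 84), (50, 83), (52, 80), (54, 78), (56, 78), (58, 81), (60, 84)]
```

Hard stop: no tooth motion with the push nearly doubled (13 to 22.5 N). I'll relax the preload and lift so the catch springs up.

Request:
jog_arm(
  targets=[
    {"dx": -2,"dy": 0,"dz": 0,"rx": 0,"ry": 0,"rz": 0,"gripper": 0.49},
    {"dx": -4,"dy": 0,"dz": 0,"rx": 0,"ry": 0,"rz": 0,"gripper": 0.49},
    {"dx": -4,"dy": 0,"dz": -3,"rx": 0,"ry": 0,"rz": 0,"gripper": 0.49},
    {"dx": -4,"dy": 0,"dz": -6,"rx": 0,"ry": 0,"rz": 0,"gripper": 0.49},
    {"dx": -4,"dy": 0,"dz": -9,"rx": 0,"ry": 0,"rz": 0,"gripper": 0.49},
    {"dx": -4,"dy": 0,"dz": -11,"rx": 0,"ry": 0,"rz": 0,"gripper": 0.49},
    {"dx": -4,"dy": 0,"dz": -13,"rx": 0,"ry": 0,"rz": 0,"gripper": 0.49},
    {"dx": -4,"dy": 0,"dz": -13,"rx": 0,"ry": 0,"rz": 0,"gripper": 0.49},
  ],
)

```text
t: 7.83
eef_pos: [0.5576, 0.2013, 0.0921]
ee_rot: [-3.139, 0.005, -1.755]
force: [1.7, 11.3, -4.7]
width: 0.0447
gripper_force: 5.5
```

```bash
python3 st.py
```

```text
fixture xy mm [10.83043218 31.0802415 ] tip z 70.12880526591356 t 7.8333 rot [-3.13946271  0.00517319 -1.75523695] w 0.044678235568695275 F fix [np.float64(-11.465848667623925), np.float64(-0.42117166926483907), np.float64(-4.731548530143492)]
```

Now back off along -x, then rise to look.

Request:
jog_arm(
  targets=[
    {"dx": -3,"dy": 0,"dz": -1,"rx": 0,"ry": 0,"rz": 0,"gripper": 0.49},
    {"dx": -7,"dy": 0,"dz": -2,"rx": 0,"ry": 0,"rz": 0,"gripper": 0.49},
    {"dx": -13,"dy": 0,"dz": -3,"rx": 0,"ry": 0,"rz": 0,"gripper": 0.49},
    {"dx": -20,"dy": 0,"dz": -6,"rx": 0,"ry": 0,"rz": 0,"gripper": 0.49},
    {"dx": -25,"dy": 0,"dz": -20,"rx": 0,"ry": 0,"rz": 0,"gripper": 0.49},
    {"dx": -30,"dy": 0,"dz": -40,"rx": 0,"ry": 0,"rz": 0,"gripper": 0.49},
    {"dx": -40,"dy": 0,"dz": -60,"rx": 0,"ry": 0,"rz": 0,"gripper": 0.49},
    {"dx": -55,"dy": 0,"dz": -80,"rx": 0,"ry": 0,"rz": 0,"gripper": 0.49},
  ],
)

```text
t: 8.5
eef_pos: [0.5662, 0.2522, 0.1733]
ee_rot: [3.141, -0.001, -1.756]
force: [-0.6, 0.4, -0.9]
width: 0.0447
gripper_force: 0.0
```

Request:
jog_arm(
  targets=[
    {"dx": -30,"dy": 0,"dz": -20,"rx": 0,"ry": 0,"rz": 0,"gripper": 0.49},
    {"dx": -60,"dy": 0,"dz": -40,"rx": 0,"ry": 0,"rz": 0,"gripper": 0.49},
    {"dx": -90,"dy": 0,"dz": -40,"rx": 0,"ry": 0,"rz": 0,"gripper": 0.49},
    {"dx": -100,"dy": 0,"dz": -40,"rx": 0,"ry": 0,"rz": 0,"gripper": 0.49},
    {"dx": -100,"dy": 0,"dz": -40,"rx": 0,"ry": 0,"rz": 0,"gripper": 0.49},
    {"dx": -100,"dy": 0,"dz": -40,"rx": 0,"ry": 0,"rz": 0,"gripper": 0.49},
    {"dx": -100,"dy": 0,"dz": -40,"rx": 0,"ry": 0,"rz": 0,"gripper": 0.49},
    {"dx": -100,"dy": 0,"dz": -40,"rx": 0,"ry": 0,"rz": 0,"gripper": 0.49},
  ],
)

```text
t: 9.17
eef_pos: [0.5846, 0.3497, 0.212]
ee_rot: [3.141, -0.001, -1.756]
force: [-0.4, 0.8, 0.1]
width: 0.0444
gripper_force: 0.0
```

```bash
python3 st.py; python3 prof.py|tail -1; python3 fit.py|tail -2; python3 - <<'E'
from station import arm
import cv2,numpy as np
s=arm.grab_frame('scene');t=arm.grab_frame('top')
# catch height from depth, now vs start
from h import *
F=np.load('/tmp/F2.npy');o=dict(np.load('/tmp/scene.npz'))
def med(d):
    u,v=proj(d,fx2w(F,[-4,62,66]))[0].round().astype(int);return np.median(d['z_map'][v-2:v+3,u-3:u+4])
print('catch depth before/after',med(o),med(s))
b=cv2.resize(s['frame'][215:315,320:426],(400,375));c=cv2.resize(t['frame'][200:294,185:285],(400,375))
cv2.imwrite('pics/w4.png',np.hstack([c,b])[:,:,::-1])
E
```

```text
fixture xy mm [-139.98898273   30.04100801] tip z 190.0097427851116 t 9.1667 rot [ 3.14109713e+00 -7.73048588e-04 -1.75553253e+00] w 0.04443251747616841 F fix [np.float64(-0.6776751050585674), np.float64(-0.5443305993766371), np.float64(0.06908608970463728)]
teeth [(0, 74), (2, 73), (4, 75), (6, 76), (8, 69), (10, 34), (12, -8), (14, -1), (16, 1), (18, 0), (20, 0), (22, 0), (24, 0), (26, 6), (28, 1), (30, -1), (32, 18), (34, 57), (36, 84), (38, 76), (40, 43), (42, 3), (44, -2), (46, 34), (48, 76), (50, 77), (52, 77), (54, 72), (56, 75), (58, 77), (60, 77)]
top [222.395157   219.81009879] [222.21038251 219.84699454] [208 212  30  17 366] [0.590689   0.21053599] ((590.3331909179688, 210.60125732421875), (64.9219741821289, 30.297487258911133), 79.04243469238281) expected [0.59075804 0.21010992 0.066     ]
scene [370.78564223 283.24172788] [371.74226804 284.64948454] [359 274  26  22 291] [0.59291861 0.21435715] ((591.8561401367188, 214.04544067382812), (68.79915618896484, 37.811073303222656), 74.02935028076172) expected [0.59075804 0.21010992 0.066     ]
catch depth before/after 1.5012326 1.5017157
```

View pics/w4.png

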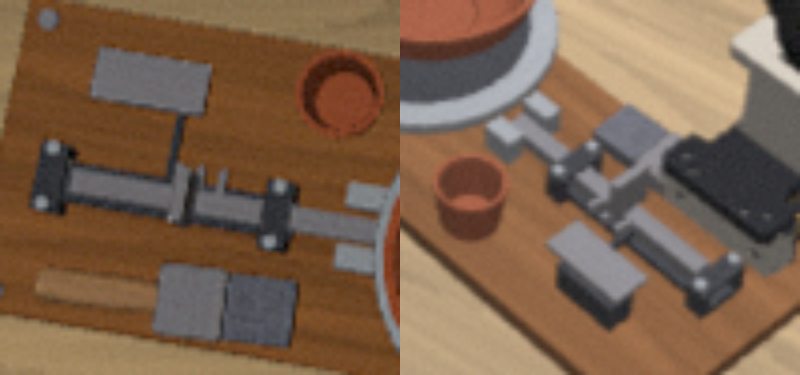

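The bolt is between the stop blocks, with its tip at about (375,230). The catch arm at about (175,145) has dropped in behind the last tooth. The catch plate is back to its original height (depth 1.5017 m against 1.5012 m at the start), and nothing else has moved.

```bash
python3 -c "
from station import arm
print(arm.job_done())"
```

```text
the job is handed in; nothing more can be done
None
```

The wheel is locked: the bolt is pushed fully home between the stop blocks, the catch has sprung back up behind it, and the arm is clear; I've handed the job in at about 9 s on the robot's clock.

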